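# Hang two serving boards on the display hook

### The arm

A 6-joint arm with a two-finger parallel gripper is mounted at the origin on the work surface. World frame = base frame: x ahead of the robot, y to its left, z up, the work surface at z = 0. Lengths are in mm, angles in degrees, forces in N, time in s.
With the tool pointing down it reaches from about 275 to 775 mm from the base axis. Payload 14.6 kg.
Tool frame: the origin (TCP) lies midway between the tips of the shut fingers; the grasp point (between the pads) lies 19 mm behind it; z points along the fingers, y is the line along which they close (so a half turn about z gives the same grasp; the last joint's range is limited). The gripper opens to 85 mm and grips with 20 to 120 N. Pads are 22 mm wide; open, the fingers measure 114 mm over their backs; the gripper's body (76 mm by 85 mm) begins 54 mm behind the grasp point. The pads swing forward as they close: fully open they stand 13 mm farther back than shut.
Start: joints at [-80.117, 15.075, -2.767, 72.158, 0, 81.102], TCP at [169.023, -497.051, 231.278] pointing down, gripper open.
Joint ranges: [-151.79, 151.79], [-50.71, 97.33], [-67.44, 78.34], [-121.81, 120.89], [-77.56, 73.72], [-180, 180]. Speed limits (degrees/s): [108.29, 108.29, 147.25, 159.86, 180, 180].

### API

Orientations are given as a 3x3 rotation matrix whose columns are the frame's x, y, z axes.
In Python, from workcell import arm gives the robot as it stands.
- The arm moves only by the tool apply_moves, never from a script. Its argument "series" is one flat list of numbers, 5 for each row, row after row: the shift along the world's x, y, z scaled (see below), then the turn about the world's z scaled (see below), then the closure, from 0 (fully open) to 1 (shut). A call has 1 to 5 rows; each row is the pose to reach, as a shift and turn from the pose commanded when the call began; what a row does not reach only later rows make up. The controller multiplies each number of a shift by 200 mm and each number of a turn by 2 rad. A row lasts 1/10 s, in which the tool goes at most 50 mm and 8.59 degrees, less where a joint would pass 70% of its speed; a pose out of reach is approached as far as the arm can. A call with a number of a shift or a turn outside -1 to 1 is refused whole. A call with a gripper value outside its range is refused whole. The fingers move at their own pace and stop on an object; the grip force is fixed at half the most. Time passes only in rows, so rows that repeat a pose let the fingers close. It gives the time, the measured TCP pose, the force, the opening and the grip force at its end, in the units of the state.
- arm.get_obs(): the state, without advancing time (a new reading comes with each control period).
- arm.get_image(name): name is "scene" or "top" or "wrist"; returns (picture, depth): 400x640x3 uint8, red, green, blue; 400x640 float32, mm along the optical axis (not along the pixel's ray), 0 where there is no reading.
- arm.camera_params(name): a dict with "camera_matrix" (3x3 intrinsics, pixels), "k1" (the pictures are not rectified: a ray, as slopes to the right and down, at radius r is drawn at 1 + k1 r^2 times it, then the intrinsics apply), "position" and "attitude" of the camera in the world; the wrist camera has in their place "T_tool_cam" (4x4, takes a point from camera to tool coordinates, whose origin is the TCP and whose axes are the flange's). Camera axes: x right, y up, looking along -z (the intrinsics and any distortion apply to the point x, -y, -z); pixel columns grow to the right and rows downward; lengths in mm; the calibration is good to about 2 mm. A picture is of the moment at which its call begins: read the wrist's pose just before it. camera_params takes no time and is no camera call.
- arm.job_done(): hands the job in; it is judged then, once.
The state is a dict: "time_s": time; "qpos": joint angles; "joint_velocities": joint speeds; "effort": joint torques, N m; "eef_pos": TCP position; "tcp_rot": TCP orientation; "force": force on the tool from outside, world axes, zero at the start; "wrist_torque": the same for the moment, N m; "finger_gap": opening from 0.0 (shut) to 1.0 (fully open); "grip_force": force on a finger pad.
Only numpy, scipy, OpenCV 4.12 (cv2) and the standard library are available. Lean on these libraries where they do the work, as an engineer would, in place of code of your own. Each camera call takes 0.05 s, during which the arm holds its last target. There are 200 camera calls.

### The job

Hang the two square-shouldered wooden serving boards on the steel display hook by the holes in their handles: first the large one, then the small one in front of it, so that the large one hangs behind, nearer the post. Leave the round board in the rack.

Things in the scene. Friction and masses are not known exactly. Their poses are not given: they have to be found in the camera images.
- large_board_center (a point): Centre (half-way up) of the large square-shouldered wooden board: 18 mm thick (x), 120 wide (y), 190 tall (z, up), 0.15-0.35 kg. The top 60 mm is a straight-sided handle 52 wide, with a hole through it along x, 36 wide and 38 tall, its upper edge 12 below the top edge: hole centre 64 above this point. Both faces alike. It stands handle up in one of the rack's three slots, any of them.
- small_board_center (a point): Centre (half-way up) of the small square-shouldered wooden board: 18 mm thick (x), 80 wide (y), 150 tall (z, up), 0.1-0.2 kg. Handle and hole as on the large board, hole upper edge 12 mm below the top edge: hole centre 44 mm above this point. It stands handle up in another slot of the same rack.
- round_board_center (a point): Centre (half-way up) of the round board, a bystander: disc 106 mm across with the same handle, 170 tall, in the remaining slot. The low wooden rack has three parallel slots 80 mm apart along the boards' x, each 22 wide and open at its ends; slot floors are 15 mm and slot walls 55 mm above the table, so a board must rise over 40 mm to come free.
- hook: Fixed steel hook, origin on the table below the bar. Round bar 8 mm thick, axis level at z = 235 mm, along hook x from the post (x = +70, 16 thick, 243 tall, foot 100 across) to x = -50, then bent up to its tip at x = -65, z = 243. Tip points roughly to world -x. A hung board's hole centre is 15 below the bar axis. Hook and rack are left and right of the robot's x axis, either way round.
Things that resemble listed ones, but are neither listed nor needed, are in the scene too. What is shaped like the part that bears large_board_center but blue or orange is not meant.

How it is judged (in metres and radians):
On the way, in this order (a step that is already met when the one before it is completed fails the run):
1. the large board hangs on the hook's bar by its hole while the small board is not on the hook yet (x of large_board_center in the frame of hook between -0.06 and 0.065 m and y of large_board_center in the frame of hook between -0.03 and 0.03 m and z of large_board_center in the frame of hook between 0.144 and 0.168 m and angle between large_board_center's own z axis and vertical below 0.26 rad and angle between the x axis of large_board_center and the x axis of hook, either way round below 0.44 rad and horizontal distance between small_board_center and hook above 0.12 m), for 0.2 s.
2. the small board hangs on the bar too, in front of (nearer the tip than) the large one (x of large_board_center in the frame of hook between -0.06 and 0.065 m and y of large_board_center in the frame of hook between -0.03 and 0.03 m and z of large_board_center in the frame of hook between 0.144 and 0.168 m and angle between each of large_board_center, small_board_center's own z axis and vertical below 0.26 rad and angle between the x axis of each of large_board_center, small_board_center and the x axis of hook, either way round below 0.44 rad and x of small_board_center in the frame of hook between -0.06 and 0.065 m and y of small_board_center in the frame of hook between -0.03 and 0.03 m and z of small_board_center in the frame of hook between 0.164 and 0.188 m and ((x of small_board_center in the frame of hook below -0.048 m and x of large_board_center in the frame of hook above -0.048 m) or (x of small_board_center in the frame of hook below -0.04 m and x of large_board_center in the frame of hook above -0.04 m) or (x of small_board_center in the frame of hook below -0.032 m and x of large_board_center in the frame of hook above -0.032 m) or (x of small_board_center in the frame of hook below -0.024 m and x of large_board_center in the frame of hook above -0.024 m) or (x of small_board_center in the frame of hook below -0.016 m and x of large_board_center in the frame of hook above -0.016 m) or (x of small_board_center in the frame of hook below -0.008 m and x of large_board_center in the frame of hook above -0.008 m) or (x of small_board_center in the frame of hook below 0 m and x of large_board_center in the frame of hook above 0 m) or (x of small_board_center in the frame of hook below 0.008 m and x of large_board_center in the frame of hook above 0.008 m) or (x of small_board_center in the frame of hook below 0.016 m and x of large_board_center in the frame of hook above 0.016 m) or (x of small_board_center in the frame of hook below 0.024 m and x of large_board_center in the frame of hook above 0.024 m) or (x of small_board_center in the frame of hook below 0.032 m and x of large_board_center in the frame of hook above 0.032 m) or (x of small_board_center in the frame of hook below 0.04 m and x of large_board_center in the frame of hook above 0.04 m) or (x of small_board_center in the frame of hook below 0.048 m and x of large_board_center in the frame of hook above 0.048 m) or (x of small_board_center in the frame of hook below 0.056 m and x of large_board_center in the frame of hook above 0.056 m))), for 0.2 s.
At the end, for the whole second after the job is handed in: Both square-shouldered boards hang at rest on the bar by their holes (height within 12 mm, sideways within 30 mm, tilted under 15 and turned under 25 degrees), the large one nearer the post; the round board within 40 mm of its start (all of step 2 and linear speed of each of large_board, small_board below 0.03 m/s and distance of round_board_center from where it was at the start of the episode below 0.04 m); the robot touches nothing.
It fails at once if the round board is taken out of the rack or knocked over (its centre moves more than 40 mm) (distance of round_board_center from where it was at the start of the episode above 0.04 m).
It also fails if it takes over 72 s, if anything falls off the work surface, if the arm or the gripper's body presses on something with over 40 N, if the wrist force passes 120 N, or if a joint passes its speed limit or range.

## Working session

There is one attempt and no reset: what is moved stays moved. The work goes in short steps, Python scripts to look and compute and a tool call to move; the robot and the scene stay as the last step left them, time stands still between calls to the robot, and variables do not carry over. Pictures are saved under pics/ and viewed, at most 10 in all, crops included, and the job is handed in when it is done.

Besides the shell and the picture viewer there is one more tool, called after "Call:" as name(argument=value, ...) on one line, values as JSON. apply_moves: Moves the arm, as the interface text tells. Its arguments: {"type":"object","properties":{"series":{"type":"array","items":{"type":"number"}}},"required":["series"]}

```bash
mkdir -p pics; cat > h.py <<'E'
import numpy as np, cv2
from workcell import arm
def cloud(name):
    o=arm.get_obs(); im,d=arm.get_image(name); p=arm.camera_params(name)
    K=np.array(p["camera_matrix"]); k1=p["k1"]
    v,u=np.mgrid[0:400,0:640]
    pts=np.stack([u,v],-1).reshape(-1,1,2).astype(np.float64)
    r=cv2.undistortPoints(pts,K,np.array([k1,0,0,0,0.])).reshape(400,640,2)
    c=np.stack([r[...,0]*d,-r[...,1]*d,-d],-1)
    if name=="wrist":
        T=np.array(p["T_tool_cam"]); c=c@T[:3,:3].T+T[:3,3]
        R=np.array(o["tcp_rot"]); t=np.array(o["eef_pos"])
    else: R=np.array(p["attitude"]); t=np.array(p["position"])
    w=c@R.T+t; w[d<=0]=np.nan
    return im,d,w
E
python3 - <<'E'
from h import *
o=arm.get_obs(); print({k:np.round(v,2) for k,v in o.items()})
for n in("scene","top"):
    im,d,w=cloud(n); cv2.imwrite(f"pics/{n}.png",im[...,::-1]); np.savez(f"{n}.npz",im=im,w=w)
    p=arm.camera_params(n); print(p)
print(arm.camera_params("wrist"))
E
```

```text
{'time_s': np.float64(0.0), 'qpos': array([-80.12,  15.1 ,  -2.8 ,  72.16,   0.  ,  81.1 ]), 'joint_velocities': array([ 0.13,  0.03,  0.02, -0.05, -0.02, -0.02]), 'effort': array([-0.000e+00, -6.376e+01,  3.846e+01,  1.000e-02, -0.000e+00,
       -0.000e+00]), 'eef_pos': array([ 168.96, -496.76,  230.81]), 'tcp_rot': array([[ 0.95,  0.32, -0.  ],
       [ 0.32, -0.95,  0.  ],
       [ 0.  , -0.  , -1.  ]]), 'force': array([ 0.99,  0.1 , -0.31]), 'wrist_torque': array([-0.07,  0.01, -0.01]), 'grip_force': np.float64(0.0), 'finger_gap': np.float64(1.0)}
{'camera_matrix': array([[481.35311328,   0.        , 322.0143347 ],
       [  0.        , 481.35311328, 195.49343496],
       [  0.        ,   0.        ,   1.        ]]), 'k1': -0.12913214408113835, 'position': array([ 926.46392066, -878.87616627,  755.3085115 ]), 'attitude': array([[ 0.89915949, -0.26652784,  0.34709525],
       [ 0.43753163,  0.53147505, -0.72532775],
       [ 0.00884757,  0.80405049,  0.59449519]])}
{'camera_matrix': array([[423.55402421,   0.        , 320.24102544],
       [  0.        , 423.55402421, 194.7134349
[... 200 characters left out ...]
-01, -1.44616425e-01],
       [-9.99870936e-01, -9.96968067e-04, -1.60348569e-02],
       [-1.60104587e-02,  1.44619128e-01,  9.89357859e-01]])}
{'camera_matrix': array([[345.67891743,   0.        , 318.7468477 ],
       [  0.        , 345.67891743, 202.1398643 ],
       [  0.        ,   0.        ,   1.        ]]), 'k1': -0.0418492521546565, 'T_tool_cam': array([[ 7.83027565e-05,  9.63520014e-01,  2.67636275e-01,
         6.76992797e+01],
       [ 9.99999994e-01, -9.73901446e-05,  5.80436920e-05,
         1.01180996e+00],
       [ 8.19913945e-05,  2.67636269e-01, -9.63520016e-01,
        -1.43812606e+02],
       [ 0.00000000e+00,  0.00000000e+00,  0.00000000e+00,
         1.00000000e+00]])}
```

View pics/scene.png

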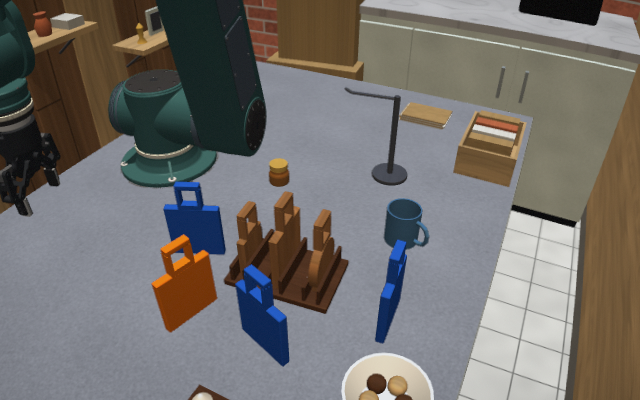

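View pics/top.png

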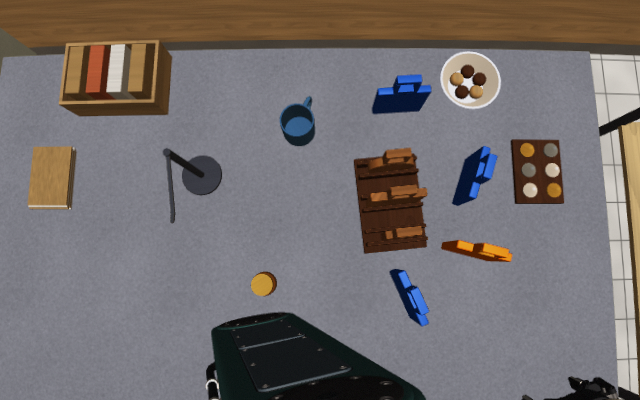

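The top view shows the rack at about (390,200) with the middle board tallest, and the hook bar running from (168,152) to (172,220), tip toward -x. In the scene view the far slot, at about (320,250), holds the round board.

```bash
python3 - <<'E'
from h import *
for n in("scene","top"):
    D=np.load(n+".npz"); w=D["w"]; im=D["im"].astype(int)
    k=(w[...,2]>215)&(w[...,2]<260)&(w[...,1]>60)&(w[...,0]>300)&(w[...,0]<700)&(w[...,1]<500)
    q=w[k]; print(n,"hook",len(q),np.round(np.percentile(q,[2,50,98],axis=0)).tolist())
    b=np.round(q[:,0]/20)*20
    for x in np.unique(b): print("  ",x,(b==x).sum(),np.round(np.median(q[b==x],0),1), np.round(q[b==x][:,2].max(),1))
    box=(w[...,0]>300)&(w[...,0]<640)&(w[...,1]>-420)&(w[...,1]<-150)
    wood=(im[...,0]>im[...,2]+25)&(im[...,0]<200)
    k=box&wood&(w[...,2]>70)&(w[...,2]<230); q=w[k]
    print("boards",len(q)); h,e=np.histogram(q[:,0],bins=np.arange(300,640,8)); print([(int(a),int(c)) for a,c in zip(e,h) if c>5])
    np.save(n+"_b.npy",q)
    k=(w[...,2]>30)&(w[...,2]<250)&(w[...,0]>300)&(w[...,0]<750)&(w[...,1]>-550)&(w[...,1]<-100)
    print("rack top", np.round(np.percentile(w[box&wood&(w[...,2]>45)&(w[...,2]<60)],[1,50,99],axis=0)).tolist())
E
```

```text
scene hook 236 [[479.0, 187.0, 218.0], [571.0, 202.0, 236.0], [619.0, 215.0, 245.0]]
   480.0 21 [482.8 189.7 241.8] 246.7
   500.0 24 [500.1 192.5 236.3] 239.0
   520.0 22 [519.  195.5 235.9] 238.7
   540.0 25 [538.3 198.4 236.4] 239.7
   560.0 25 [560.3 200.9 236.5] 241.1
   580.0 24 [579.6 204.7 235.9] 239.5
   600.0 38 [605.1 206.2 236. ] 244.3
   620.0 57 [616.3 206.1 232.4] 244.4
boards 4310
[(420, 24), (428, 42), (436, 380), (444, 209), (452, 57), (460, 253), (468, 528), (476, 116), (532, 85), (540, 372), (548, 918), (556, 252), (612, 72), (620, 348), (628, 575)]
rack top [[437.0, -416.0, 45.0], [552.0, -280.0, 54.0], [639.0, -179.0, 60.0]]
top hook 380 [[478.0, 190.0, 218.0], [556.0, 203.0, 238.0], [615.0, 215.0, 246.0]]
   480.0 37 [482.6 191.8 243.9] 247.9
   500.0 46 [500.5 193.9 238. ] 243.0
   520.0 50 [520.6 197.7 237.6] 241.5
   540.0 43 [540.5 200.4 238.1] 241.6
   560.0 46 [560.3 203.2 238.1] 241.0
   580.0 45 [580.  206.5 237.4] 240.1
   600.0 76 [604.5 208.1 237.4] 244.8
   620.0 37 [612.6 207.7 241.4] 244.9
boards 2124
[(412, 16), (420, 89), (428, 75), (436, 50), (444, 12), (452, 156), (460, 151), (468, 54), (524, 120), (532, 382), (540, 230), (548, 79), (604, 83), (612, 374), (620, 204), (628, 49)]
rack top [[429.0, -378.0, 45.0], [526.0, -244.0, 55.0], [634.0, -176.0, 59.0]]
```

```bash
python3 - <<'E'
from h import *
for n in("scene","top"):
    D=np.load(n+".npz"); w=D["w"]; im=D["im"].astype(int)
    wood=(im[...,0]>im[...,2]+20)&(im[...,0]<220)
    for lo,hi in((410,490),(510,570),(595,650)):
        k=wood&(w[...,0]>lo)&(w[...,0]<hi)&(w[...,1]>-420)&(w[...,1]<-150)&(w[...,2]>75)&(w[...,2]<240)
        q=w[k]; zt=np.percentile(q[:,2],98)
        t=q[q[:,2]>zt-6]; 
        r=cv2.minAreaRect(t[:,:2].astype(np.float32))
        print(n,lo,"zt",round(zt,1),len(t),"c",np.round(t.mean(0),1),"rect",np.round(r[0],1),np.round(r[1],1),round(r[2],1))
        for z in range(80,220,15):
            s=q[abs(q[:,2]-z)<7.5]
            if len(s)>10: print("   ",z,len(s),np.round(np.percentile(s[:,0],[3,50,97])),np.round(np.percentile(s[:,1],[2,98])))
E
```

```text
scene 410 zt 178.0 45 c [ 437.  -413.8  182.2] rect [ 431.4 -413. ] [19.  13.1] 2.5
    80 205 [439. 470. 477.] [-418. -232.]
    95 263 [438. 466. 478.] [-417. -235.]
    110 338 [438. 465. 476.] [-417. -237.]
    125 234 [432. 448. 476.] [-417. -244.]
    140 132 [422. 464. 477.] [-419. -244.]
    155 151 [424. 466. 476.] [-416. -244.]
    170 194 [431. 463. 475.] [-416. -241.]
    185 33 [422. 438. 440.] [-420. -408.]
scene 510 zt 205.7 185 c [ 546.  -252.3  204.4] rect [ 544.9 -250.2] [18.8 55.3] 4.5
    80 140 [546. 554. 559.] [-311. -202.]
    95 174 [544. 553. 559.] [-311. -201.]
    110 177 [545. 553. 559.] [-310. -199.]
    125 186 [544. 553. 558.] [-311. -198.]
    140 308 [540. 551. 558.] [-310. -194.]
    155 168 [537. 549. 555.] [-277. -226.]
    170 102 [538. 547. 556.] [-277. -226.]
    185 85 [540. 549. 556.] [-277. -229.]
    200 235 [536. 547. 555.] [-277. -227.]
scene 595 zt 186.1 193 c [ 625.5 -247.5  184.5] rect [ 624.6 -246.1] [18.6 52.9] 4.3
    80 105 [622. 633. 638.] [-297. -203.]
    95 159 [621. 632. 638.] [-295. -204.]
    110 173 [620. 631. 636.] [-285. -
[... 816 characters left out ...]
. 534. 541.] [-304. -191.]
    125 52 [528. 534. 540.] [-304. -191.]
    140 262 [530. 540. 555.] [-307. -192.]
    155 70 [532. 536. 546.] [-283. -199.]
    170 18 [532. 538. 547.] [-273. -224.]
    185 20 [531. 536. 547.] [-274. -224.]
    200 243 [533. 542. 552.] [-274. -225.]
top 595 zt 187.0 216 c [ 622.1 -244.   184.7] rect [ 622.8 -244.9] [18.6 50.8] 6.8
    80 65 [609. 615. 627.] [-295. -193.]
    95 105 [609. 616. 633.] [-292. -196.]
    110 119 [611. 617. 628.] [-284. -206.]
    125 41 [612. 615. 625.] [-266. -220.]
    140 80 [611. 618. 623.] [-269. -220.]
    155 26 [611. 616. 626.] [-268. -219.]
    170 27 [611. 615. 627.] [-270. -219.]
    185 225 [613. 622. 632.] [-268. -220.]
```

Call:
apply_moves(series=[0.19,0.13,0.07,0.07,0.5,0.38,0.27,0.14,0.14,0.5,0.57,0.4,0.2,0.21,0.5,0.76,0.54,0.27,0.28,0.5,0.95,0.67,0.3,0.35,0.5])

```text
time_s: 0.6
eef_pos: [360.4, -361.7, 292.3]
tcp_rot: [[0.512, 0.859, 0.001], [0.859, -0.512, -0.001], [-0.0, 0.001, -1.0]]
force: [-0.4, -0.9, 1.0]
finger_gap: 0.496
grip_force: 0.0
```

Call:
apply_moves(series=[0.19,0.14,0.03,0.07,0.5,0.38,0.27,0.05,0.14,0.5,0.57,0.4,0.05,0.21,0.5,0.74,0.5,0.05,0.28,0.5,0.74,0.5,0.05,0.317,0.5])

```text
time_s: 1.1
eef_pos: [510.0, -260.5, 300.3]
tcp_rot: [[-0.1, 0.995, -0.0], [0.995, 0.1, 0.001], [0.001, -0.0, -1.0]]
force: [-0.6, -0.3, -0.1]
finger_gap: 0.498
grip_force: 0.0
```

Call:
apply_moves(series=[0,0,0,0,0.5,0,0,0,0,0.5])

```text
time_s: 1.3
eef_pos: [506.7, -263.2, 301.1]
tcp_rot: [[-0.088, 0.996, -0.0], [0.996, 0.088, 0.0], [0.0, -0.0, -1.0]]
force: [-0.3, -0.5, 1.0]
finger_gap: 0.501
grip_force: 0.0
```

```bash
python3 - <<'E'
from h import *
o=arm.get_obs(); print(o["time_s"],np.round(o["eef_pos"],1),np.round(o["tcp_rot"],3).tolist(),o["finger_gap"],np.round(o["force"],1))
im,d,w=cloud("wrist"); cv2.imwrite("pics/w1.png",im[...,::-1]); np.savez("w1.npz",im=im,w=w)
im,d,w=cloud("top"); np.savez("top2.npz",im=im,w=w)
E
```

```text
1.3 [ 506.7 -263.2  301.1] [[-0.088, 0.996, -0.0], [0.996, 0.088, 0.0], [0.0, -0.0, -1.0]] 0.5007759251336589 [-0.3 -0.5  1. ]
```

View pics/w1.png

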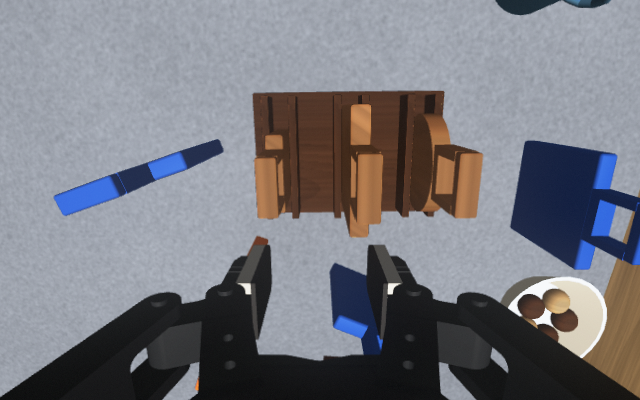

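The wrist view shows the large board's handle top at (368,187), the small one at (268,187) and the round one at (460,185), all standing in the rack with the fingers clear.

```bash
python3 - <<'E'
from h import *
for n in("w1","top2"):
    D=np.load(n+".npz"); w=D["w"]; im=D["im"].astype(int)
    wood=(im[...,0]>im[...,2]+20)
    for nm,lo,hi,z0,z1 in(("S",445,490,158,172),("L",520,570,197,212),("R",600,650,178,192)):
        k=wood&(w[...,0]>lo)&(w[...,0]<hi)&(w[...,1]>-320)&(w[...,1]<-180)&(w[...,2]>z0)&(w[...,2]<z1)
        q=w[k]
        if len(q)<10: print(n,nm,len(q)); continue
        r=cv2.minAreaRect(q[:,:2].astype(np.float32))
        print(n,nm,len(q),"med",np.round(np.median(q,0),1),"pct",np.round(np.percentile(q,[3,97],axis=0),1).tolist(),"rect",np.round(r[0],1),np.round(r[1],1),round(r[2],1), "fit",np.round(np.degrees(np.arctan(np.polyfit(q[:,1],q[:,0],1)[0])),1))
E
```

```text
w1 S 1371 med [ 463.5 -264.7  166.2] pct [[454.0, -289.9, 161.7], [472.7, -241.3, 167.5]] rect [ 463.  -266.1] [18.  51.9] 6.0 fit -5.2
w1 L 1875 med [ 541.  -248.9  206.1] pct [[531.7, -274.4, 201.6], [550.5, -225.7, 207.5]] rect [ 541.7 -250.6] [18.3 51.8] 6.0 fit -4.9
w1 R 1741 med [ 619.6 -243.9  185.9] pct [[611.0, -269.2, 179.4], [630.0, -220.5, 187.3]] rect [ 621.2 -245.3] [18.8 52.2] 5.5 fit -4.9
top2 S 0
top2 L 172 med [ 541.8 -242.1  204.5] pct [[532.2, -260.3, 201.3], [551.5, -225.2, 206.6]] rect [ 541.9 -244.8] [18.2 40.8] 7.2 fit -9.9
top2 R 227 med [ 621.5 -243.8  184.4] pct [[612.9, -268.2, 180.3], [631.4, -221.2, 187.8]] rect [ 622.5 -244.5] [18.3 51. ] 6.6 fit -5.3
```

Call:
apply_moves(series=[0.165,0.173,0,0,0.5,0.165,0.173,-0.2,0,0.5,0.165,0.173,-0.4,0,0.5,0.165,0.173,-0.55,0,0.5,0.165,0.173,-0.645,0,0.5])

```text
time_s: 1.9
eef_pos: [538.7, -228.5, 170.2]
tcp_rot: [[-0.088, 0.996, -0.002], [0.996, 0.088, 0.001], [0.001, -0.002, -1.0]]
force: [0.2, 0.5, 0.1]
finger_gap: 0.501
grip_force: 0.0
```

Call:
apply_moves(series=[0,0,0,0,0.5,0,0,0,0,0.8,0,0,0,0,1,0,0,0,0,1,0,0,0,0,1])

```text
time_s: 2.4
eef_pos: [540.6, -229.0, 173.8]
tcp_rot: [[-0.091, 0.996, 0.002], [0.996, 0.091, -0.002], [-0.002, 0.002, -1.0]]
force: [-0.7, -0.9, 7.4]
finger_gap: 0.2
grip_force: 59.6
```

Call:
apply_moves(series=[0,0,0,0,1,0,0,0,0,1,0,0,0,0,1])

```text
time_s: 2.7
eef_pos: [540.6, -229.0, 173.8]
tcp_rot: [[-0.091, 0.996, 0.002], [0.996, 0.091, -0.002], [-0.002, 0.002, -1.0]]
force: [-0.2, -0.8, 7.2]
finger_gap: 0.195
grip_force: 59.6
```

Call:
apply_moves(series=[0,0,0.12,0,1,0,0,0.3,0,1,0,0,0.5,0,1,0,0.1,0.6,0,1,0,0.3,0.6,0,1])

```text
time_s: 3.2
eef_pos: [541.1, -170.0, 295.3]
tcp_rot: [[-0.088, 0.996, 0.004], [0.996, 0.088, -0.003], [-0.003, 0.004, -1.0]]
force: [1.0, 1.5, -3.3]
finger_gap: 0.202
grip_force: 59.0
```

Call:
apply_moves(series=[-0.05,0.2,0,0,1,-0.1,0.4,0,0.01,1,-0.15,0.6,0,0.02,1,-0.2,0.8,0,0.034,1,-0.25,1,0,0.034,1])

```text
time_s: 3.7
eef_pos: [489.4, 33.0, 292.9]
tcp_rot: [[-0.159, 0.987, 0.001], [0.987, 0.159, 0.0], [-0.0, 0.001, -1.0]]
force: [0.8, 0.5, -2.8]
finger_gap: 0.2
grip_force: 59.0
```

Call:
apply_moves(series=[-0.06,0.2,0,0,1,-0.12,0.4,0,0,1,-0.18,0.6,0,0,1,-0.22,0.8,0,0,1,-0.24,0.87,0,0,1])

```text
time_s: 4.2
eef_pos: [441.0, 208.4, 292.9]
tcp_rot: [[-0.161, 0.987, 0.001], [0.987, 0.161, 0.001], [0.001, 0.001, -1.0]]
force: [0.4, -0.3, -2.7]
finger_gap: 0.201
grip_force: 58.9
```

Call:
apply_moves(series=[0,0,0,0,1,0,0,0,0,1,0,0,0,0,1])

```text
time_s: 4.5
eef_pos: [442.3, 204.8, 292.5]
tcp_rot: [[-0.157, 0.988, 0.0], [0.988, 0.157, -0.0], [-0.0, 0.0, -1.0]]
force: [0.7, -0.6, -2.8]
finger_gap: 0.199
grip_force: 58.9
```

```bash
python3 - <<'E'
from h import *
o=arm.get_obs(); print(o["time_s"],np.round(o["eef_pos"],1),np.round(o["tcp_rot"],3).tolist(),o["finger_gap"],np.round(o["force"],1))
im,d,w=cloud("scene"); np.savez("s3.npz",im=im,w=w)
c=[im[60:340,240:520]]
im,d,w=cloud("wrist"); np.savez("w3.npz",im=im,w=w); 
cv2.imwrite("pics/p3.png",np.hstack([cv2.resize(c[0],(400,400)),im[:, 120:520]])[...,::-1])
im,d,w=cloud("top"); np.savez("t3.npz",im=im,w=w)
E
```

```text
4.5 [442.3 204.8 292.5] [[-0.157, 0.988, 0.0], [0.988, 0.157, -0.0], [-0.0, 0.0, -1.0]] 0.19912677474069762 [ 0.7 -0.6 -2.8]
```

View pics/p3.png

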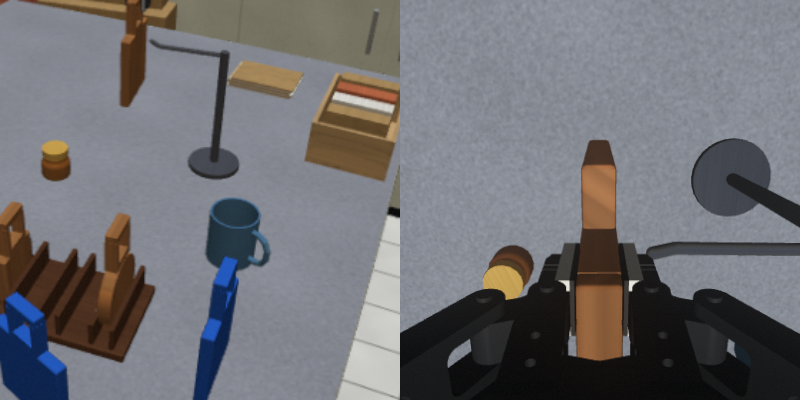

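The large board is held upright just in front of the hook's tip (left crop, at (135,50)). In the wrist view (right) the bar tip is at (650,252), to the right of the handle at about (600,300).

```bash
python3 - <<'E'
from h import *
D=np.load("w3.npz"); w=D["w"]; im=D["im"].astype(int)
k=(w[...,2]>222)&(w[...,2]<255)&(w[...,0]>470)&(w[...,0]<600)&(w[...,1]>160)&(w[...,1]<240); q=w[k]
b=np.round(q[:,0]/20)*20
for x in np.unique(b): print(x,(b==x).sum(),np.round(np.median(q[b==x],0),1))
print("minx",np.percentile(q[:,0],[0,2]))
for n in("w3","s3"):
    D=np.load(n+".npz"); w=D["w"]; im=D["im"].astype(int)
    wood=(im[...,0]>im[...,2]+20)
    k=wood&(w[...,0]>415)&(w[...,0]<475)&(w[...,1]>80)&(w[...,1]<260)&(w[...,2]>100)&(w[...,2]<335); q=w[k]
    print(n,len(q))
    for z in range(130,330,15):
        s=q[abs(q[:,2]-z)<7.5]
        if len(s)>10: print("   ",z,len(s),np.round(np.percentile(s[:,0],[3,50,97]),1),np.round(np.percentile(s[:,1],[2,50,98]),1),round(s[:,2].max(),1))
E
```

```text
480.0 326 [481.3 194.  244.7]
500.0 398 [500.5 196.9 239.4]
520.0 414 [520.  199.7 239.3]
540.0 412 [540.1 202.6 239.3]
560.0 403 [559.8 205.2 239.4]
580.0 397 [579.9 208.1 239.4]
600.0 173 [595.1 210.3 239.2]
minx [473.18042406 476.06980732]
w3 8417
    145 32 [430.6 436.5 443. ] [242.5 243.6 244.3] 152.1
    160 39 [429.  435.8 443.5] [241.7 243.4 244.3] 166.9
    175 43 [429.2 436.5 443.3] [241.8 243.5 244.3] 181.9
    190 60 [429.4 436.2 443.5] [241.7 243.2 244. ] 197.4
    205 63 [429.1 436.6 443.9] [241.5 243.1 244.1] 212.4
    220 84 [428.9 436.  443.7] [241.2 243.1 244. ] 227.3
    235 93 [429.  436.6 444. ] [241.2 242.9 244. ] 242.5
    250 134 [429.2 436.6 444. ] [241.2 242.9 243.9] 257.3
    265 2420 [430.1 439.  448.3] [208.5 225.6 242.8] 272.4
    280 429 [433.7 441.9 450. ] [207.6 209.1 210.7] 287.5
    295 527 [433.9 442.  449.7] [207.6 209.2 210.6] 302.5
    310 698 [434.  441.7 449.7] [207.5 209.  210.5] 317.5
    325 3795 [435.2 444.1 452.9] [178.6 196.4 210. ] 328.5
s3 1075
    145 74 [447.1 455.6 463.6] [123.8 157.3 233.6] 152.4
    160 81 [445.6 455.4 463.6] [123.3 154.3 239.1] 167.4
    175 83 [446.1 455.8 463.6] [124.  154.2 240. ] 182.3
    190 83 [446.  455.4 463.4] [124.4 158.  239.6] 196.8
    205 87 [446.3 455.7 463.1] [122.6 160.1 238. ] 212.3
    220 87 [446.5 456.6 462.9] [121.8 156.4 235.5] 227.4
    235 86 [447.  457.  464.4] [122.4 151.7 233.9] 242.4
    250 93 [446.9 456.5 463.7] [120.9 153.9 238.7] 257.5
    265 117 [444.8 453.3 462.9] [122.3 157.3 239. ] 272.3
    280 76 [441.7 449.3 459.3] [156.  164.2 211.4] 287.4
    295 59 [442.8 450.8 458.5] [155.5 160.1 206.9] 302.3
    310 60 [422.7 451.6 458.8] [153.9 159.4 201.7] 317.4
    325 79 [422.7 448.4 457.9] [154.9 175.8 206.8] 328.7
```

Call:
apply_moves(series=[0,0.0225,-0.1,0,1,0,0.0225,-0.2,0,1,0,0.0225,-0.285,0,1,0,0.0225,-0.285,0,1,0,0.0225,-0.285,0,1])

```text
time_s: 5.15
eef_pos: [442.2, 209.7, 235.8]
tcp_rot: [[-0.158, 0.987, -0.0], [0.987, 0.158, -0.0], [-0.0, -0.0, -1.0]]
force: [-0.2, 0.2, -2.7]
finger_gap: 0.2
grip_force: 59.0
```

Call:
apply_moves(series=[0.08,0.012,0,0,1,0.16,0.024,0,0,1,0.24,0.036,0,0,1,0.32,0.048,0,0,1,0.32,0.048,0,0,1])

```text
time_s: 5.65
eef_pos: [508.0, 219.7, 236.0]
tcp_rot: [[-0.158, 0.987, 0.002], [0.987, 0.158, 0.0], [0.0, 0.002, -1.0]]
force: [-0.2, -0.4, -3.3]
finger_gap: 0.198
grip_force: 59.2
```

```bash
python3 - <<'E'
from h import *
o=arm.get_obs(); print(o["time_s"],np.round(o["eef_pos"],1),np.round(o["force"],1))
im,d,w=cloud("wrist"); np.savez("w4.npz",im=im,w=w); a=im[:,120:520]
im,d,w=cloud("scene"); np.savez("s4.npz",im=im,w=w); c=cv2.resize(im[50:200,300:450],(400,400),interpolation=cv2.INTER_CUBIC)
cv2.imwrite("pics/p4.png",np.hstack([c,a])[...,::-1])
E
```

```text
5.65 [508.  219.7 236. ] [-0.2 -0.4 -3.3]
```

View pics/p4.png

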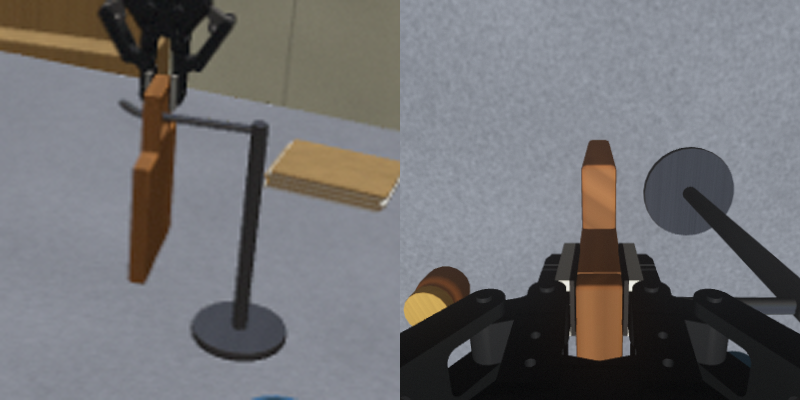

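The bar passes through the hole in the left crop: its tip shows at (125,105), left of the handle, and it continues to the post on the right. Contact force is negligible, so I'll continue inward.

Call:
apply_moves(series=[0.08,0.012,0,0,1,0.16,0.024,0,0,1,0.24,0.036,0,0,1,0.31,0.046,0,0,1,0.31,0.046,0,0,1])

```text
time_s: 6.25
eef_pos: [568.7, 228.8, 235.4]
tcp_rot: [[-0.158, 0.987, 0.0], [0.987, 0.158, 0.0], [0.0, 0.0, -1.0]]
force: [-0.7, -1.0, -3.3]
finger_gap: 0.199
grip_force: 59.4
```

Call:
apply_moves(series=[0,0,-0.03,0,1,0,0,-0.05,0,1,0,0,-0.07,0,1,0,0,-0.07,0,1,0,0,-0.07,0,1])

```text
time_s: 6.75
eef_pos: [567.7, 228.8, 221.4]
tcp_rot: [[-0.158, 0.987, -0.0], [0.987, 0.158, -0.0], [-0.0, -0.0, -1.0]]
force: [-0.0, 1.6, -2.6]
finger_gap: 0.2
grip_force: 59.4
```

Call:
apply_moves(series=[0,0,-0.01,0,1,0,0,-0.015,0,1,0,0,-0.015,0,1])

```text
time_s: 7.05
eef_pos: [568.2, 228.9, 219.6]
tcp_rot: [[-0.158, 0.987, 0.002], [0.987, 0.158, 0.0], [0.0, 0.002, -1.0]]
force: [-3.7, -2.0, 10.7]
finger_gap: 0.202
grip_force: 61.4
```

Call:
apply_moves(series=[0,0,0.004,0,1,0,0,0.004,0,0.75,0,0,0.004,0,0.65,0,0,0.004,0,0.62,0,0,0.004,0,0.62])

```text
time_s: 7.55
eef_pos: [568.0, 228.8, 219.0]
tcp_rot: [[-0.158, 0.987, -0.0], [0.987, 0.158, -0.0], [-0.0, -0.0, -1.0]]
force: [-0.3, -0.8, 0.4]
finger_gap: 0.379
grip_force: 0.0
```

Call:
apply_moves(series=[0,0,0,0,0.62,0,0,0,0,0.62,0,0,0,0,0.62])

```text
time_s: 7.85
eef_pos: [568.0, 228.8, 219.0]
tcp_rot: [[-0.158, 0.987, -0.0], [0.987, 0.158, -0.0], [-0.0, -0.0, -1.0]]
force: [-0.8, -0.3, 0.5]
finger_gap: 0.385
grip_force: 0.0
```

```bash
python3 - <<'E'
from h import *
im,d,w=cloud("wrist"); np.savez("w5.npz",im=im,w=w); a=im[:,120:520]
im,d,w=cloud("scene"); np.savez("s5.npz",im=im,w=w); c=cv2.resize(im[50:200,300:450],(400,400),interpolation=cv2.INTER_CUBIC)
cv2.imwrite("pics/p5.png",np.hstack([c,a])[...,::-1])
E
```

```text
(no output)
```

View pics/p5.png

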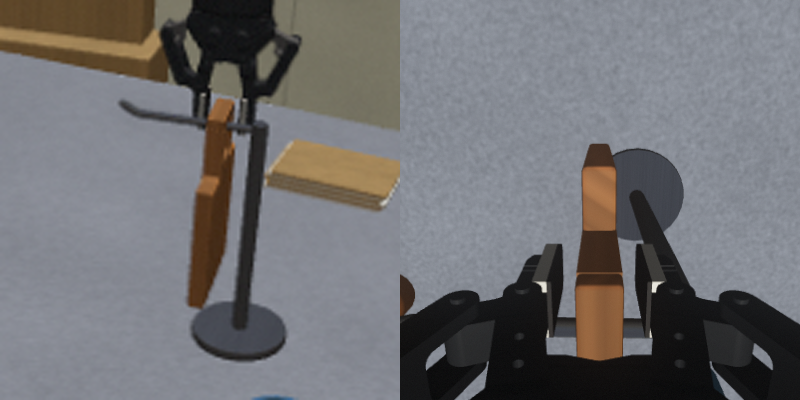

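The large board hangs on the bar with both fingers clear of it: handle at (600,300) in the wrist view, a gap on each side. I'll retreat straight up and go for the small one.

Call:
apply_moves(series=[0,0,0.08,0,0.62,0,0,0.2,0,0.62,0,0,0.4,0,0.62,-0.05,-0.1,0.455,0,0.5,-0.1,-0.3,0.455,0,0.5])

```text
time_s: 8.45
eef_pos: [548.6, 169.9, 311.6]
tcp_rot: [[-0.161, 0.987, 0.003], [0.987, 0.161, 0.001], [0.0, 0.003, -1.0]]
force: [0.2, -0.7, -0.4]
finger_gap: 0.497
grip_force: 0.0
```

Call:
apply_moves(series=[-0.05,-0.2,0,-0.01,0.5,-0.1,-0.4,0,-0.02,0.5,-0.15,-0.6,0,-0.032,0.5,-0.2,-0.8,0,-0.032,0.5,-0.25,-1,0,-0.032,0.5])

```text
time_s: 8.95
eef_pos: [497.3, -32.6, 310.2]
tcp_rot: [[-0.095, 0.995, 0.0], [0.995, 0.095, -0.0], [-0.0, 0.0, -1.0]]
force: [0.8, 0.3, -0.0]
finger_gap: 0.499
grip_force: 0.0
```

Call:
apply_moves(series=[-0.05,-0.2,0,0,0.5,-0.1,-0.4,0,0,0.5,-0.15,-0.6,0,0,0.5,-0.17,-0.8,0,0,0.5,-0.185,-0.95,0,0,0.5])

```text
time_s: 9.45
eef_pos: [460.4, -223.3, 310.2]
tcp_rot: [[-0.094, 0.996, 0.0], [0.996, 0.094, -0.0], [-0.0, 0.0, -1.0]]
force: [0.1, 0.6, -0.6]
finger_gap: 0.501
grip_force: 0.0
```

Call:
apply_moves(series=[0,-0.05,0,0,0.5,0,-0.115,0,0,0.5,0,-0.115,0,0,0.5,0,-0.115,0,0,0.5])

```text
time_s: 9.85
eef_pos: [461.2, -243.5, 310.1]
tcp_rot: [[-0.095, 0.995, 0.0], [0.995, 0.095, 0.0], [0.0, 0.0, -1.0]]
force: [-0.1, -0.8, -0.9]
finger_gap: 0.496
grip_force: 0.0
```

```bash
python3 - <<'E'
from h import *
o=arm.get_obs(); print(o["time_s"],np.round(o["eef_pos"],1),np.round(o["tcp_rot"],3).tolist(),o["finger_gap"])
im,d,w=cloud("wrist"); im=im.astype(int)
wood=(im[...,0]>im[...,2]+20)
for nm,lo,hi,z0,z1 in(("S",440,490,158,172),("R",600,650,178,192)):
    k=wood&(w[...,0]>lo)&(w[...,0]<hi)&(w[...,1]>-320)&(w[...,1]<-180)&(w[...,2]>z0)&(w[...,2]<z1)
    q=w[k]; print(nm,len(q))
    if len(q)<20: continue
    r=cv2.minAreaRect(q[:,:2].astype(np.float32)); print(np.round(np.median(q,0),1),np.round(np.percentile(q,[3,97],axis=0),1).tolist(),np.round(r[0],1),np.round(r[1],1),round(r[2],1))
im,d,w=cloud("top"); im=im.astype(int); wood=(im[...,0]>im[...,2]+20)
k=wood&(w[...,0]>520)&(w[...,0]<620)&(w[...,1]>140)&(w[...,1]<280)&(w[...,2]>240)&(w[...,2]<260); q=w[k]
r=cv2.minAreaRect(q[:,:2].astype(np.float32)); print("hung",np.round(np.median(q,0),1),np.round(r[0],1),np.round(r[1],1),round(r[2],1))
E
```

```text
9.85 [ 461.2 -243.5  310.1] [[-0.095, 0.995, 0.0], [0.995, 0.095, 0.0], [0.0, 0.0, -1.0]] 0.496449430457813
S 1200
[ 462.9 -264.6  166.2] [[453.7, -289.8, 163.8], [472.1, -241.1, 167.5]] [ 462.8 -266.2] [17.8 52. ] 5.7
R 1546
[ 619.  -243.6  185.7] [[611.0, -269.0, 179.1], [629.6, -220.3, 187.2]] [ 621.2 -245.4] [18.8 52.1] 5.4
hung [571.4 205.  250.3] [572.2 207.7] [17.1 52.7] 10.7
```

Call:
apply_moves(series=[0,0,-0.22,0,0.5,0,0,-0.44,0,0.5,0,0,-0.65,0,0.5,0,0,-0.8,0,0.5,0,0,-0.885,0,0.5])

```text
time_s: 10.45
eef_pos: [460.2, -242.6, 130.9]
tcp_rot: [[-0.096, 0.995, -0.002], [0.995, 0.096, 0.002], [0.002, -0.002, -1.0]]
force: [0.1, 0.7, 1.0]
finger_gap: 0.498
grip_force: 0.0
```

Call:
apply_moves(series=[0,0,0,0,0.5,0,0,0,0,0.8,0,0,0,0,1,0,0,0,0,1,0,0,0,0,1])

```text
time_s: 10.95
eef_pos: [461.7, -244.3, 134.5]
tcp_rot: [[-0.095, 0.995, 0.002], [0.995, 0.095, -0.001], [-0.001, 0.002, -1.0]]
force: [-1.2, 2.6, 7.5]
finger_gap: 0.197
grip_force: 59.5
```

Call:
apply_moves(series=[0,0,0,0,1,0,0,0,0,1,0,0,0,0,1])

```text
time_s: 11.25
eef_pos: [461.6, -244.4, 134.5]
tcp_rot: [[-0.095, 0.995, 0.002], [0.995, 0.095, -0.001], [-0.001, 0.002, -1.0]]
force: [-0.3, 1.5, 6.7]
finger_gap: 0.2
grip_force: 59.5
```

Call:
apply_moves(series=[0,0,0.12,0,1,0,0,0.3,0,1,0,0,0.5,0,1,0,0.05,0.7,0,1,0,0.2,0.8,0,1])

```text
time_s: 11.75
eef_pos: [461.7, -205.5, 296.6]
tcp_rot: [[-0.093, 0.996, 0.004], [0.996, 0.093, -0.003], [-0.003, 0.003, -1.0]]
force: [0.7, 0.8, -2.7]
finger_gap: 0.193
grip_force: 58.8
```

Call:
apply_moves(series=[-0.02,0.2,0,0.01,1,-0.03,0.4,0,0.02,1,-0.05,0.6,0,0.032,1,-0.07,0.8,0,0.032,1,-0.095,1,0,0.032,1])

```text
time_s: 12.25
eef_pos: [441.7, -2.6, 293.9]
tcp_rot: [[-0.158, 0.987, 0.001], [0.987, 0.158, -0.0], [-0.0, 0.001, -1.0]]
force: [0.5, -0.2, -2.0]
finger_gap: 0.199
grip_force: 58.9
```

Call:
apply_moves(series=[0,0.2,0,0,1,0,0.4,0,0,1,0,0.6,0,0,1,0,0.8,0,0,1,0,1,0,0,1])

```text
time_s: 12.75
eef_pos: [441.7, 197.6, 294.0]
tcp_rot: [[-0.158, 0.987, 0.001], [0.987, 0.158, 0.0], [0.0, 0.001, -1.0]]
force: [1.2, -0.2, -2.0]
finger_gap: 0.196
grip_force: 58.9
```

Call:
apply_moves(series=[0,0.07,0,0,1,0,0.07,0,0,1,0,0.07,0,0,1,0,0.07,0,0,1])

```text
time_s: 13.15
eef_pos: [442.1, 208.8, 293.4]
tcp_rot: [[-0.157, 0.988, 0.0], [0.988, 0.157, -0.0], [-0.0, 0.0, -1.0]]
force: [-0.3, -0.2, -0.9]
finger_gap: 0.198
grip_force: 58.9
```

```bash
python3 - <<'E'
from h import *
o=arm.get_obs(); print(o["time_s"],np.round(o["eef_pos"],1),np.round(o["tcp_rot"],3).tolist(),o["finger_gap"],np.round(o["force"],1))
im,d,w=cloud("wrist"); im=im.astype(int)
k=(w[...,2]>222)&(w[...,2]<255)&(w[...,0]>470)&(w[...,0]<600)&(w[...,1]>160)&(w[...,1]<240)&(im[...,0]<im[...,2]+15); q=w[k]
b=np.round(q[:,0]/20)*20
for x in np.unique(b): print(x,(b==x).sum(),np.round(np.median(q[b==x],0),1))
wood=(im[...,0]>im[...,2]+20)
for lo,hi,z0 in((415,475,318),(530,600,240)):
    k=wood&(w[...,0]>lo)&(w[...,0]<hi)&(w[...,1]>120)&(w[...,1]<260)&(w[...,2]>z0)&(w[...,2]<z0+15); q=w[k]
    if len(q)>20:
        r=cv2.minAreaRect(q[:,:2].astype(np.float32)); print("board",len(q),np.round(np.median(q,0),1),np.round(np.percentile(q,[3,97],axis=0),1).tolist(),np.round(r[0],1),np.round(r[1],1),round(r[2],1))
E
```

```text
13.15 [442.1 208.8 293.4] [[-0.157, 0.988, 0.0], [0.988, 0.157, -0.0], [-0.0, 0.0, -1.0]] 0.19762617233433355 [-0.3 -0.2 -0.9]
480.0 260 [482.8 194.8 244.1]
500.0 404 [500.4 196.8 239.4]
520.0 392 [519.7 199.8 239.4]
540.0 394 [540.  202.5 239.3]
560.0 288 [557.6 204.8 239.2]
580.0 24 [576.4 234.5 240.1]
600.0 179 [595.2 210.4 239.2]
board 3754 [444.  200.  324.9] [[435.1, 182.9, 320.0], [452.8, 213.5, 326.2]] [444.  197.8] [17.9 34.7] 10.5
board 3163 [567.9 210.2 251.5] [[559.4, 184.1, 242.4], [580.3, 233.3, 253.1]] [570.9 208.2] [19.6 52.6] 9.7
```

Call:
apply_moves(series=[0,0.005,-0.1,0,1,0,0.005,-0.2,0,1,0,0.005,-0.28,0,1,0,0.005,-0.28,0,1,0,0.005,-0.28,0,1])

```text
time_s: 13.7
eef_pos: [442.2, 210.3, 237.6]
tcp_rot: [[-0.157, 0.988, 0.0], [0.988, 0.157, -0.0], [-0.0, 0.0, -1.0]]
force: [-0.3, -0.2, -1.9]
finger_gap: 0.201
grip_force: 58.9
```

Call:
apply_moves(series=[0.09,0.013,0,0,1,0.18,0.027,0,0,1,0.27,0.041,0,0,1,0.365,0.055,0,0,1,0.365,0.055,0,0,1])

```text
time_s: 14.2
eef_pos: [517.2, 221.7, 237.6]
tcp_rot: [[-0.157, 0.988, 0.001], [0.988, 0.157, 0.0], [0.0, 0.001, -1.0]]
force: [-1.2, -0.2, -1.6]
finger_gap: 0.198
grip_force: 59.1
```

```bash
python3 - <<'E'
from h import *
o=arm.get_obs(); print(o["time_s"],np.round(o["eef_pos"],1),np.round(o["force"],1))
im,d,w=cloud("wrist"); a=im[:,120:520]
im,d,w=cloud("scene"); c=cv2.resize(im[50:200,300:450],(400,400),interpolation=cv2.INTER_CUBIC)
cv2.imwrite("pics/p6.png",np.hstack([c,a])[...,::-1])
E
```

```text
14.2 [517.2 221.7 237.6] [-1.2 -0.2 -1.6]
```

View pics/p6.png

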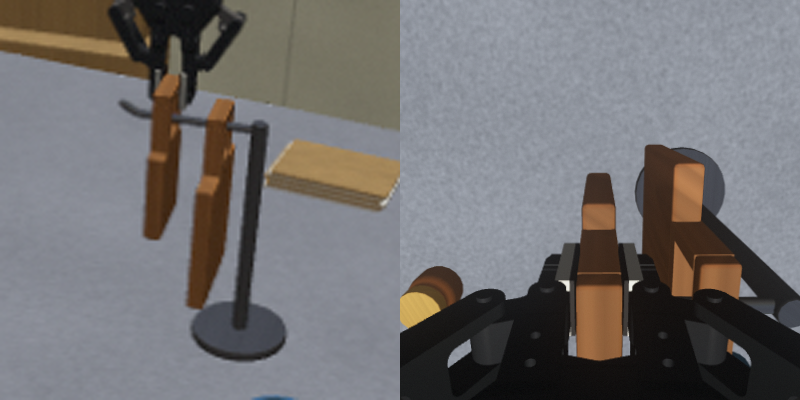

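The small board's hole is on the bar at (165,115) in the left crop, in front of the large one at (215,150). A finger-wide gap is left between them, so I'll lower now.

Call:
apply_moves(series=[0,0,-0.03,0,1,0,0,-0.05,0,1,0,0,-0.07,0,1,0,0,-0.07,0,1,0,0,-0.07,0,1])

```text
time_s: 14.8
eef_pos: [514.8, 221.9, 223.1]
tcp_rot: [[-0.158, 0.987, -0.0], [0.987, 0.158, -0.0], [0.0, -0.0, -1.0]]
force: [-0.1, 0.3, -1.6]
finger_gap: 0.201
grip_force: 59.1
```

Call:
apply_moves(series=[0,0,-0.01,0,1,0,0,-0.018,0,1,0,0,-0.018,0,1])

```text
time_s: 15.1
eef_pos: [515.2, 221.9, 220.2]
tcp_rot: [[-0.158, 0.987, 0.001], [0.987, 0.158, 0.0], [0.0, 0.001, -1.0]]
force: [-2.2, -0.3, 7.4]
finger_gap: 0.2
grip_force: 60.3
```

Contact with the bar. Release, and retreat straight up.

Call:
apply_moves(series=[0,0,0.003,0,1,0,0,0.003,0,0.75,0,0,0.003,0,0.67,0,0,0.003,0,0.65,0,0,0.003,0,0.65])

```text
time_s: 15.6
eef_pos: [515.0, 221.8, 220.0]
tcp_rot: [[-0.158, 0.987, -0.0], [0.987, 0.158, -0.0], [-0.0, -0.0, -1.0]]
force: [-0.4, -0.5, 0.7]
finger_gap: 0.35
grip_force: 0.0
```

Call:
apply_moves(series=[0,0,0,0,0.65,0,0,0,0,0.65,0,0,0.05,0,0.65,0,0,0.12,0,0.65,0,0,0.2,0,0.65])

```text
time_s: 16.1
eef_pos: [514.9, 221.8, 261.1]
tcp_rot: [[-0.158, 0.987, -0.0], [0.987, 0.158, -0.0], [-0.0, -0.0, -1.0]]
force: [0.6, -0.5, 0.4]
finger_gap: 0.35
grip_force: 0.0
```

Call:
apply_moves(series=[0,0,0.1,0,0.65,0,0,0.3,0,0.65,-0.2,0,0.4,0,0.65,-0.4,0,0.4,0,0.65,-0.4,0,0.4,0,0.65])

```text
time_s: 16.6
eef_pos: [431.6, 221.9, 342.4]
tcp_rot: [[-0.16, 0.987, 0.002], [0.987, 0.16, 0.001], [0.001, 0.002, -1.0]]
force: [1.1, 0.1, -0.2]
finger_gap: 0.349
grip_force: 0.0
```

Call:
apply_moves(series=[0,0,0,0,0.65,0,0,0,0,0.65,0,0,0,0,0.65,0,0,0,0,0.65,0,0,0,0,0.65])

```text
time_s: 17.1
eef_pos: [435.4, 221.8, 339.8]
tcp_rot: [[-0.158, 0.987, -0.001], [0.987, 0.158, -0.0], [-0.0, -0.001, -1.0]]
force: [0.2, -0.6, 1.1]
finger_gap: 0.351
grip_force: 0.0
```

```bash
python3 - <<'E'
from h import *
o=arm.get_obs(); print(o["time_s"],np.round(o["eef_pos"],1),np.round(o["force"],1))
for i in range(2):
    im,d,w=cloud("scene")
    wood=(im[...,0].astype(int)>im[...,2]+20)
    for nm,lo,hi in(("S",490,545),("L",550,605)):
        k=wood&(w[...,0]>lo)&(w[...,0]<hi)&(w[...,1]>140)&(w[...,1]<280)&(w[...,2]>242)&(w[...,2]<262); q=w[k]
        r=cv2.minAreaRect(q[:,:2].astype(np.float32)); print(nm,len(q),np.round(q[:,2].max(),1),np.round(r[0],1),np.round(r[1],1),round(r[2],1))
c=cv2.resize(im[50:350,200:460],(520,600)); cv2.imwrite("pics/p7.png",c[...,::-1])
E
```

```text
17.1 [435.4 221.8 339.8] [ 0.2 -0.6  1.1]
S 90 252.8 [520.6 198.2] [17.8 55.9] 8.9
L 89 253.7 [573.9 206.4] [18.  53.9] 9.0
S 89 253.2 [520.6 198.4] [17.4 57.2] 10.0
L 86 252.9 [573.9 205.8] [17.2 56.7] 9.3
```

View pics/p7.png

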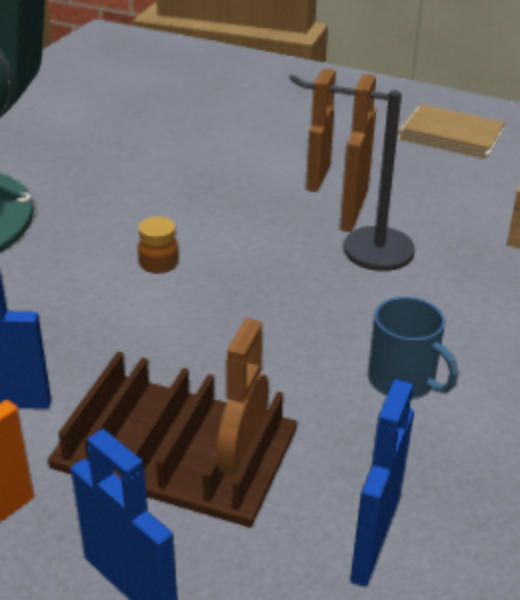

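Both boards hang still, the small one at (320,130) in front of the large one at (358,155). The round board is still in the rack at (245,400), and the arm is clear.

```bash
python3 -c "
from workcell import arm
print(arm.job_done())"
```

```text
the job is handed in; nothing more can be done
None
```

The large board hangs nearer the post with the small one in front of it, both at rest; the round board is still in the rack, and the job was handed in at about 17 s, with no verdict returned.

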